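# Snap the bearing cover home and lock it with its pin

### The job

Take the seating tool from its green mat, set it squarely on the yellow bearing cover and press straight down until the cover clicks home flush with the blue rim; press it with the tool only, without cocking it. Then, in either order, stand the tool upright back on the green mat and gently push the red-headed locking pin along its V-groove until its head stops against the end of the groove, so that its nose lies over the cover. Leave everything else where it is.

Things in the scene. Friction and masses are not known exactly. Their poses are not given: they have to be found in the camera images.
- block: bearing block, fixed: grey base 165 x 84 x 10 mm (x -72.5 to +92.5) with a blue boss and blue V-groove block. Origin on the bench, on its long middle line; +x along the groove from the pin's red head to the boss. Boss: ring of 31 mm outer, 23 mm inner radius about x = +50, y = 0, rim 45 mm high. Groove block: x -52 to +18, 35 mm wide, 53 mm high. Lies on either side, pose varies
- cover: round yellow snap-in cover, 44 mm across, 8 mm proud in the boss, at block x = +50, y = 0. Origin: centre of its flat top face (53 mm above the bench when proud, 45 mm when home, flush with the rim), z up. It rocks softly (0.8 N m per rad, up to 0.25 rad) if pressed off centre or askew and springs back level
- cover_press (a joint): how far the cover is pressed in, m: 0 proud, 0.008 fully home. A spring detent resists: it yields at about 11 N, then less and less, to nothing at 4.5 mm, then the cover snaps down by itself and stays at 8 mm; released before 4.5 mm it springs back. 
- tool: seating tool, loose, 0.12 kg, standing upright on the mat: flat white disc 40 mm across, 8 mm thick, at the foot, an aluminium cone up to 20 mm, then a round dark handle 20 mm across up to 82 mm. Origin at the centre of the disc's flat underside, z up along the handle
- tool_grip (a point): point on the tool's axis 55 mm above its foot, a good place to grip the handle from above
- pin: locking pin, loose, 0.07 kg, in the V-groove: steel shaft 12 mm thick, 92 mm long, red head 22 mm across, 10 mm thick. Origin on its axis where shaft meets head; x from head to nose, so the head's outer face is at x = -10 mm. Axis 53 mm above the bench. Starts drawn back 18 to 30 mm from its stop; slides against light friction (under 3 N). A proud cover blocks it
- pin_stop (a point): fixed point on the block at the end of the groove, on the pin's axis (block x = -52 mm, 53 mm high), axes as the block's: when the pin is home its origin is at this point and its head bears on the end of the groove
- mat: thin green mat, fixed, 120 x 120 x 3 mm; origin at the centre of its underside, top 3 mm above the bench. The tool's place
- tin: bystander: small round green and white tin, 57 mm across, 22 mm high
- coil: bystander: black bobbin wound with bare copper wire, 44 mm across, 24 mm high
- roll: bystander: flat roll of cream tape, 80 mm across, 19 mm high
Mind the look-alikes: they are no part of the job. There is more than one size of the tool; the job needs the smaller.

How it is judged:
On the way, in this order (a step that is already met when the one before it is completed fails the run):
1. the cover clicks home under the seating tool, which stands squarely over it (value of joint cover_press above 0.007 m and horizontal distance between tool and cover below 0.012 m and distance between tool and cover below 0.018 m and angle between tool's own z axis and vertical below 0.15 rad), for 0.04 s.
2. the pin is pushed along its groove to the stop (x of pin in the frame of pin_stop between -0.003 and 0.004 m and y of pin in the frame of pin_stop between -0.006 and 0.006 m and z of pin in the frame of pin_stop between -0.006 and 0.006 m and angle between the x axis of pin and the x axis of block, either way round below 0.1 rad), for 0.1 s.
At the end, for the whole second after the job is handed in: cover pressed in over 7 mm of 8 and level within 0.05 rad; pin in its groove (6 mm, 0.1 rad), head within 3 mm of the stop; tool upright (0.08 rad) and still on the green mat, its axis within 55 mm of the mat's centre along each side (all of step 2 and value of joint cover_press above 0.007 m and angle between cover's own z axis and vertical below 0.05 rad and linear speed of each of pin, tool below 0.01 m/s and x of tool in the frame of mat between -0.055 and 0.055 m and y of tool in the frame of mat between -0.055 and 0.055 m and z of tool in the frame of mat between 0 and 0.006 m and angle between tool's own z axis and vertical below 0.08 rad); the robot touches nothing.
It fails at once if the cover is pressed by the fingers or the arm instead of the tool (contact force between any of the fingers, the arm and cover above 2 N).
It fails at once if the cover is cocked by more than 0.15 rad (angle between cover's own z axis and vertical above 0.15 rad).
It fails at once if the pin is rammed: pushed with more than 35 N (contact force between any of the fingers, the arm and pin above 35 N).
It fails at once if a bystander is moved by more than 30 mm (distance of any of tin, coil, roll from where it was at the start of the episode above 0.03 m).
It also fails if it takes over 64 s, if anything falls off the work surface, if the arm or the gripper's body presses on something with over 40 N, if the wrist force passes 120 N, or if a joint passes its speed limit or range.

### The arm

A 6-joint arm with a two-finger parallel gripper is mounted at the origin on a cart in front of the work surface, level with it; the furniture and walls round the work are solid. World frame = base frame: x ahead of the robot, y to its left, z up, the work surface at z = 0. Lengths are in m, angles in rad, forces in N, time in s.
With the tool pointing down it reaches from about 0.35 to 0.975 m from the base axis. Payload 4.9 kg.
Tool frame: the origin (TCP) lies between the finger pads; the fingertips stand 14 mm ahead of it and the grasp point (between the pads) lies 5 mm behind it (manip.tcp_to_tips is the distance from the TCP to the fingertips, in m); z points along the fingers, y is the line along which they close (so a half turn about z gives the same grasp; the last joint's range is limited). The gripper opens to 85 mm and grips with 20 to 120 N. Pads are 22 mm wide; open, the fingers measure 114 mm over their backs; the gripper's body (76 mm by 85 mm) begins 54 mm behind the grasp point. The pads swing forward as they close: fully open they stand 13 mm farther back than shut.
Start: joints at [-1.458, 0.053, 1.613, -0, 1.476, -0.119], TCP at [0.144, -0.608, 0.245] pointing down, gripper open.
Joint ranges: [-3.01, 3.01], [-1.01, 2.22], [0.06, 2.58], [-1.02, 4.17], [0.09, 2.62], [-3.14, 3.14]. Speed limits (rad/s): [2.57, 2.57, 3.14, 3.14, 3.14, 3.14].

### API

Orientations are given as a unit quaternion [w, x, y, z].
In Python, from plant import manip gives the robot as it stands.
- The arm moves only by the tool servo_tool, never from a script. Its argument "moves" is a list that holds one entry, the list of rows, each a list of 7 numbers: the shift along the tool's x, y, z in mm, then the turn, a rotation vector about the tool's x, y, z in degrees, then the finger opening in mm, from 0 to 85.4. In form: [[[x, y, z, ax, ay, az, fingers], ...]]. A call has 1 to 12 rows; each row shifts and turns the commanded pose from where the row before left it, along the tool's axes as they then stand; what a row does not reach is not made up. A row lasts 1/8 s, in which the tool goes at most 62.5 mm and 10.7 degrees, less where a joint would pass 70% of its speed; a pose out of reach is approached as far as the arm can. A call with a gripper value outside its range is refused whole. The fingers move at their own pace and stop on an object; the grip force is fixed at half the most. Time passes only in rows, so rows that do not move let the fingers close. It gives the time, the measured TCP pose, the force, the opening and the grip force at its end, in the units of the state.
- manip.state(): the state, without advancing time (a new reading comes with each control period).
- manip.grab_frame(name): name is "side" or "top"; returns a dict with "image" (480x640x3 uint8, blue, green, red), "mtx" (3x3 intrinsics, pixels), "dist_coeffs" ([k1, k2, p1, p2, k3] as OpenCV has them; the pictures are not rectified), "eye" and "rotation" of the camera in the world. Camera axes: x right, y down, z forward; pixel columns grow to the right and rows downward; lengths in m; the calibration is good to about 2 mm. A picture is of the moment at which its call begins. There is no depth.
- manip.job_done(): hands the job in; it is judged then, once.
The state is a dict: "time": time; "joint_pos": joint angles; "joint_vel": joint speeds; "joint_efforts": joint torques, N m; "tool_pos": TCP position; "tool_rot": TCP orientation; "contact_force": force on the tool from outside, world axes, zero at the start; "ft_torque": the same for the moment, N m; "gripper_width": opening from 0.0 (shut) to 1.0 (fully open); "grasp_force": force on a finger pad.
Only numpy, scipy, OpenCV 4.12 (cv2) and the standard library are available. Lean on these libraries where they do the work, as an engineer would, in place of code of your own. Each camera call takes 0.05 s, during which the arm holds its last target. There are 200 camera calls.

## Working session

There is one attempt and no reset: what is moved stays moved. The work goes in short steps, Python scripts to look and compute and a tool call to move; the robot and the scene stay as the last step left them, time stands still between calls to the robot, and variables do not carry over. Pictures are saved under pics/ and viewed, at most 10 in all, crops included, and the job is handed in when it is done.

Besides the shell and the picture viewer there is one more tool, called after "Request:" as name(argument=value, ...), one argument or row to a line, values as JSON. servo_tool: Moves the arm, as the interface text tells. Its arguments: {"type":"object","properties":{"moves":{"type":"array"}},"required":["moves"]}

```bash
mkdir -p pics; ls
cat > h.py <<'E'
import numpy as np, cv2
from plant import manip
def grab(n,save=None):
    f=manip.grab_frame(n)
    if save: cv2.imwrite('pics/'+save,f['image'])
    return f
def ray(f,uv):
    p=cv2.undistortPoints(np.array(uv,float).reshape(-1,1,2),np.array(f['mtx']),np.array(f['dist_coeffs'])).reshape(-1,2)
    d=np.c_[p,np.ones(len(p))]@np.array(f['rotation']).T
    return np.array(f['eye']),d
def onplane(f,uv,z):
    e,d=ray(f,uv); return e+d*((z-e[2])/d[:,2])[:,None]
def proj(f,P):
    R=np.array(f['rotation']);r,_=cv2.Rodrigues(R.T)
    return cv2.projectPoints(np.array(P,float).reshape(-1,1,3),r,-R.T@np.array(f['eye']),np.array(f['mtx']),np.array(f['dist_coeffs']))[0].reshape(-1,2)
E
python3 - <<'E'
from h import *
for n in('top','side'):
    f=grab(n,n+'0.png'); print(n,f['eye'],np.array(f['rotation']).round(3).tolist(),f['mtx'])
    np.savez(n+'0.npz',**f)
s=manip.state();print(s)
E
```

```text
pics
top [ 0.49256833 -0.03848096  1.3075762 ] [-0.012, 0.71, -0.703, 0.024] [[529.793464     0.         315.93065337]
 [  0.         529.793464   233.90708458]
 [  0.           0.           1.        ]]
side [ 0.92502093 -0.5367036   0.96921001] [-0.287, 0.904, 0.301, -0.099] [[600.09792171   0.         322.46966539]
 [  0.         600.09792171 244.6027726 ]
 [  0.           0.           1.        ]]
{'time': 0.1, 'joint_pos': array([-1.45799638e+00,  5.33141908e-02,  1.61415960e+00, -5.58674568e-06,
        1.47599859e+00, -1.19013165e-01]), 'joint_vel': array([-0.00169934, -0.00118789, -0.00129569,  0.00151975, -0.00160075,
        0.00135849]), 'joint_efforts': array([ 2.92647110e-04, -3.94904995e+01, -3.71365178e+01, -1.53100414e-04,
        3.91585272e-03,  3.83813685e-06]), 'tool_pos': array([ 0.14351898, -0.6077454 ,  0.24416972]), 'tool_rot': array([-9.39869042e-04,  9.93289882e-01,  1.15647423e-01,  1.39220668e-07]), 'contact_force': array([-0.07059227,  0.21943615, -0.14384282]), 'ft_torque': array([ 0.02564124, -0.00302084, -0.00682672]), 'grasp_force': 0.0, 'gripper_width': 0.9947284399286999}
```

```bash
sed -i "s/^from plant.*/&\nfrom scipy.spatial.transform import Rotation as Ro\ndef RM(f):\n    return Ro.from_quat(np.array(f['rotation'])[[1,2,3,0]]).as_matrix()/; s/np.array(f\['rotation'\]).T/RM(f).T/; s/R=np.array(f\['rotation'\])/R=RM(f)/" h.py; cat h.py | head -20
```

```text
import numpy as np, cv2
from plant import manip
from scipy.spatial.transform import Rotation as Ro
def RM(f):
    return Ro.from_quat(np.array(f['rotation'])[[1,2,3,0]]).as_matrix()
def grab(n,save=None):
    f=manip.grab_frame(n)
    if save: cv2.imwrite('pics/'+save,f['image'])
    return f
def ray(f,uv):
    p=cv2.undistortPoints(np.array(uv,float).reshape(-1,1,2),np.array(f['mtx']),np.array(f['dist_coeffs'])).reshape(-1,2)
    d=np.c_[p,np.ones(len(p))]@RM(f).T
    return np.array(f['eye']),d
def onplane(f,uv,z):
    e,d=ray(f,uv); return e+d*((z-e[2])/d[:,2])[:,None]
def proj(f,P):
    R=RM(f);r,_=cv2.Rodrigues(R.T)
    return cv2.projectPoints(np.array(P,float).reshape(-1,1,3),r,-R.T@np.array(f['eye']),np.array(f['mtx']),np.array(f['dist_coeffs']))[0].reshape(-1,2)
```

View pics/top0.png

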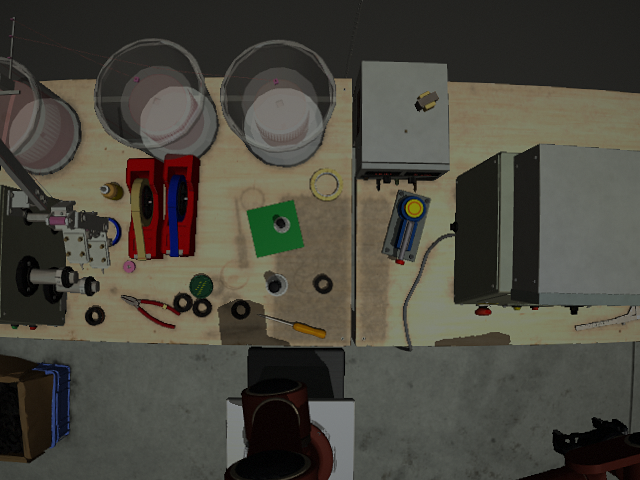

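View pics/side0.png

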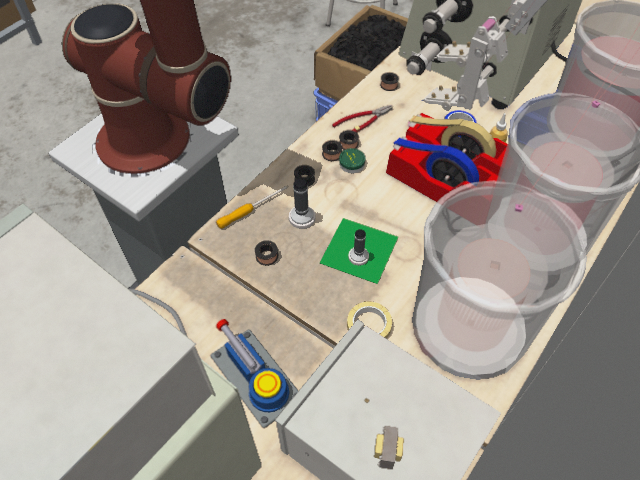

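```bash
cat > m.py <<'E'
from h import *
def blob(f,lo,hi,roi,big=True):
    h=cv2.cvtColor(f['image'],cv2.COLOR_BGR2HSV); m=cv2.inRange(h,np.array(lo),np.array(hi))
    k=np.zeros_like(m);x0,y0,x1,y1=roi;k[y0:y1,x0:x1]=m[y0:y1,x0:x1]
    n,l,s,c=cv2.connectedComponentsWithStats(k)
    i=1+np.argmax(s[1:,4]); return c[i],s[i],(l==i).astype(np.uint8)
def tri(*fr):
    A=np.zeros((3,3));b=np.zeros(3)
    for f,uv in fr:
        e,d=ray(f,[uv]);d=d[0]/np.linalg.norm(d[0]);P=np.eye(3)-np.outer(d,d);A+=P;b+=P@e
    return np.linalg.solve(A,b)
E
python3 - <<'E'
from m import *
T=dict(np.load('top0.npz'));S=dict(np.load('side0.npz'))
for f,n,ry,rr,rm in((T,'T',(395,190,432,225),(390,255,412,270),(240,190,310,265)),(S,'S',(245,365,295,405),(210,312,235,335),(315,215,400,285))):
    c,s,_=blob(f,(22,120,100),(35,255,255),ry);print(n,'yellow',c,s,onplane(f,[c],.053)); cy=c
    c,s,_=blob(f,(0,150,60),(8,255,255),rr);print(n,'red',c,s,onplane(f,[c],.053)); cr=c
    c,s,m=blob(f,(50,120,50),(75,255,255),rm);
    box=cv2.boxPoints(cv2.minAreaRect(cv2.findContours(m,0,2)[0][0]))
    q=cv2.approxPolyDP(cv2.convexHull(np.vstack(cv2.findContours(m,0,2)[0])),6,True)[:,0]
    print(n,'mat',s,onplane(f,q,.003).round(4).tolist(),onplane(f,q,.003).mean(0))
a=cv2.resize(T['image'][180:300,230:330],None,fx=4,fy=4,interpolation=2)
b=cv2.resize(S['image'][160:290,270:400],None,fx=3.7,fy=3.7,interpolation=2)[:480]
c=np.hstack([a,b])[:, :800];cv2.imwrite('pics/crop1.png',cv2.convertScaleAbs(c,alpha=1.3));print(c.shape)
E
```

```text
T yellow [413.8125     208.07291667] [406 200  17  17  96] [[ 0.62130617 -0.2921055   0.053     ]]
T red [400.         261.82758621] [396 260   8   5  29] [[ 0.49235421 -0.25881197  0.053     ]]
T mat [ 247  200   57   57 2052] [[0.6428, 0.0013, 0.003], [0.5293, -0.0272, 0.003], [0.5034, 0.0858, 0.003], [0.6144, 0.1123, 0.003]] [0.57246768 0.04304519 0.003     ]
S yellow [267.11985019 384.56179775] [254 371  27  26 267] [[ 0.62559058 -0.29541137  0.053     ]]
S red [221.24242424 323.40909091] [217 319  11  11  66] [[ 0.49115023 -0.25770728  0.053     ]]
S mat [ 320  219   78   65 2528] [[0.5042, 0.0832, 0.003], [0.6169, 0.1109, 0.003], [0.6436, -0.0033, 0.003], [0.5315, -0.0304, 0.003]] [0.57405886 0.04011587 0.003     ]
(480, 800, 3)
```

View pics/crop1.png

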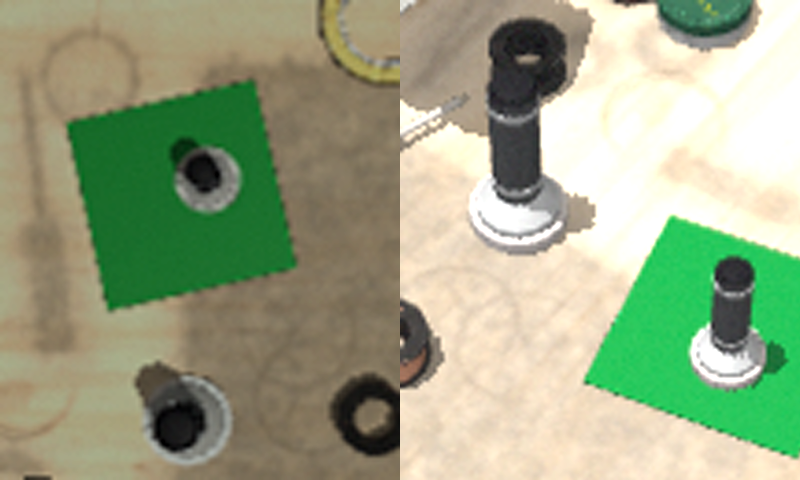

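The small tool on the mat (top 282,224; side 359,247) is the right one. The tool off the mat (top 276,285; side 301,200) is visibly larger, so it's the look-alike. Next I'll refine the tool and cover positions.

Run:
```python
from m import *
T=dict(np.load('top0.npz'));S=dict(np.load('side0.npz'))
print('disc',onplane(T,[(282,224.75)],.007),onplane(S,[(358.6,255.1)],.007))
print('hand',onplane(T,[(280.7,223)],.085),onplane(S,[(360.5,232.5)],.085),tri((T,(280.7,223)),(S,(360.5,232.5))))
for f,r in((T,(395,190,432,225)),(S,(245,360,295,410))):
    c,s,m=blob(f,(18,90,60),(38,255,255),r)
    h=cv2.convexHull(np.vstack(cv2.findContours(m,0,2)[0]));e=cv2.fitEllipse(h);print(e,s)
    print('cover',onplane(f,[e[0]],.053))
    P=onplane(f,h[:,0],.053);print(np.ptp(P,0), (P.max(0)+P.min(0))/2)
    # blue groove/boss
    c,s,m=blob(f,(100,110,30),(125,255,255),(370,180,440,270) if f is T else (205,320,310,425))
    print('blue',c,s)
# power supply edge heights & grey base corners: gray mask
for f,r,sc in((T,(350,170,470,280),6),):
    x0,y0,x1,y1=r;cv2.imwrite('pics/crop2.png',cv2.convertScaleAbs(np.hstack([cv2.resize(f['image'][185:275,375:445],None,fx=6,fy=6,interpolation=2),cv2.resize(S['image'][310:430,200:300],None,fx=4.5,fy=4.5,interpolation=2)[:540]])[:,:800],alpha=1.3))
```

```text
disc [[0.58088612 0.02499274 0.007     ]] [[0.58207184 0.02699827 0.007     ]]
hand [[0.57961436 0.02424686 0.085     ]] [[0.58391025 0.02446995 0.085     ]] [0.5812484  0.02551064 0.08151033]
((413.8266296386719, 207.88499450683594), (17.62594985961914, 18.24864959716797), 2.141648054122925) [405 199  18  19 223]
cover [[ 0.62175937 -0.29214109  0.053     ]]
[0.04347162 0.0413618  0.        ] [ 0.62153746 -0.29139821  0.053     ]
blue [409.575  220.8075] [397 196  29  55 400]
((266.8280334472656, 383.74444580078125), (26.098962783813477, 27.526771545410156), 74.36247253417969) [254 371  27  27 522]
cover [[ 0.62431639 -0.29462119  0.053     ]]
[0.04489778 0.04388417 0.        ] [ 0.62410213 -0.29425064  0.053     ]
blue [258.99685039 380.36377953] [ 225  334   64   78 1270]
```

View pics/crop2.png

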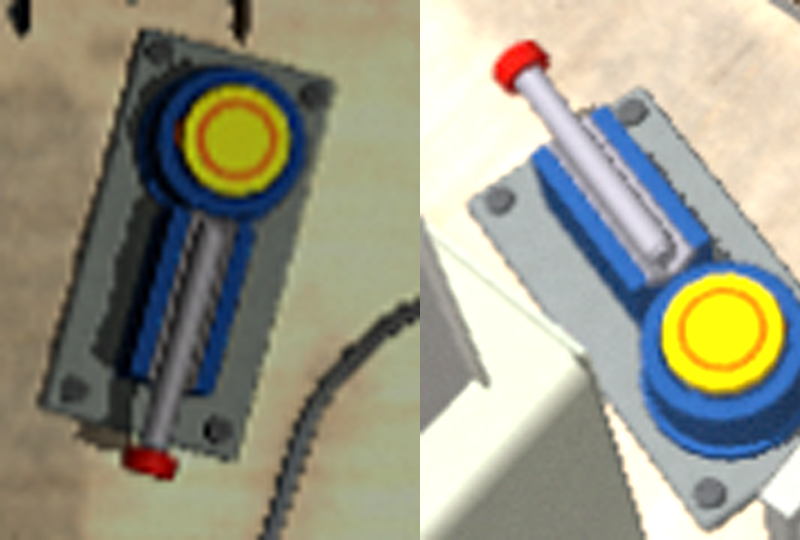

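The cover is at about (0.623, -0.293) and the groove yaw is about -15°. The pin is drawn back roughly 28 mm. The tool is at about (0.5815, 0.0255). Next I'll plan the approach rows and check the furniture heights.

```bash
cat > go.py <<'E'
from h import *
# plan: waypoints (x,y,z,yaw of tool x deg, nrows), straight down
def plan(wps,start=None):
    s=manip.state(); q=np.array(s['tool_rot']); R=Ro.from_quat(q[[1,2,3,0]]); p=np.array(s['tool_pos'])
    out=[]
    for x,y,z,yaw,n in wps:
        a=np.radians(yaw); G=Ro.from_matrix(np.array([[np.cos(a),np.sin(a),0],[np.sin(a),-np.cos(a),0],[0,0,-1]]))
        rv=(R.inv()*G).as_rotvec()/n; dp=(np.array([x,y,z])-p)/n
        for i in range(n):
            l=R.inv().apply(dp)*1000; row=[round(v,1) for v in l]+[round(v,1) for v in np.degrees(rv)]
            out.append(row); p=p+R.apply(np.array(row[:3])/1000); R=R*Ro.from_rotvec(np.radians(row[3:]))
    for r in out: print(r)
    print('end',p.round(4), 'z',R.as_matrix()[:,2].round(4))
E
python3 - <<'E'
from m import *
from go import plan
T=dict(np.load('top0.npz'));S=dict(np.load('side0.npz'))
print('supply',tri((T,(357,170)),(S,(363,325))),tri((T,(448,172)),(S,(281,418))))
print('box L base',onplane(T,[(456,303),(457,180),(513,303),(525,146)],0))
plan([(.22,-.40,.28,5,5),(.35,-.15,.28,-10,7)])
plan([(.22,-.40,.28,5,5),(.35,-.15,.28,-10,7),(.5815,.0255,.2,-15,8)])
E
```

```text
supply [ 0.70229401 -0.14679947  0.11927643] [ 0.69867472 -0.34902417  0.14268257]
box L base [[ 0.39029714 -0.41054299  0.        ]
 [ 0.69967345 -0.41404637  0.        ]
 [ 0.38955998 -0.55953857  0.        ]
 [ 0.79276673 -0.59726696  0.        ]]
[np.float64(24.4), np.float64(-36.9), np.float64(-7.1), np.float64(-0.0), np.float64(-0.0), np.float64(1.7)]
[np.float64(23.3), np.float64(-37.6), np.float64(-7.1), np.float64(-0.0), np.float64(-0.0), np.float64(1.7)]
[np.float64(22.2), np.float64(-38.3), np.float64(-7.1), np.float64(-0.0), np.float64(-0.0), np.float64(1.7)]
[np.float64(21.1), np.float64(-39.0), np.float64(-7.1), np.float64(-0.0), np.float64(-0.0), np.float64(1.7)]
[np.float64(19.9), np.float64(-39.6), np.float64(-7.1), np.float64(-0.0), np.float64(-0.0), np.float64(1.7)]
[np.float64(21.5), np.float64(-34.0), np.float64(0.1), np.float64(-0.0), np.float64(0.0), np.float64(2.1)]
[np.float64(20.2), np.float64(-34.8), np.float64(0.1), np.float64(-0.0), np.float64(0.0), np.float64(2.1)]
[np.float64(18.9), np.float64(-35.5), np.float64(0.1), np.float64(-0.0), np.float64(0.0), 
[... 2021 characters left out ...]
loat64(24.2), np.float64(-27.1), np.float64(10.0), np.float64(-0.0), np.float64(0.0), np.float64(0.6)]
[np.float64(23.9), np.float64(-27.4), np.float64(10.0), np.float64(-0.0), np.float64(0.0), np.float64(0.6)]
[np.float64(23.6), np.float64(-27.6), np.float64(10.0), np.float64(-0.0), np.float64(0.0), np.float64(0.6)]
[np.float64(23.3), np.float64(-27.8), np.float64(10.0), np.float64(-0.0), np.float64(0.0), np.float64(0.6)]
[np.float64(23.0), np.float64(-28.1), np.float64(10.0), np.float64(-0.0), np.float64(0.0), np.float64(0.6)]
[np.float64(22.7), np.float64(-28.3), np.float64(10.0), np.float64(-0.0), np.float64(0.0), np.float64(0.6)]
end [0.5814 0.0254 0.2001] z [-2.0e-04  1.9e-03 -1.0e+00]
```

Request:
servo_tool(
  moves=[
    [[24.5,-37,-7,0,0,1.7,85],[23.5,-37.5,-7,0,0,1.7,85],[22,-38.5,-7,0,0,1.7,85],[21,-39,-7,0,0,1.7,85],[20,-39.5,-7,0,0,1.7,85],[21.5,-34,0,0,0,2.1,85],[20,-35,0,0,0,2.1,85],[19,-35.5,0,0,0,2.1,85],[17.5,-36,0,0,0,2.1,85],[16.5,-37,0,0,0,2.1,85],[15,-37.5,0,0,0,2.1,85],[13.5,-38,0,0,0,2.1,85]],
  ],
)

```text
time: 1.6
tool_pos: [0.3504, -0.1487, 0.2799]
tool_rot: [-0.0, 0.996, -0.087, -0.0]
contact_force: [-0.1, 0.1, 0.9]
gripper_width: 0.991
grasp_force: 0.0
```

Request:
servo_tool(
  moves=[
    [[24.5,-26.5,10,0,0,0.6,85],[24.5,-27,10,0,0,0.6,85],[24,-27,10,0,0,0.6,85],[24,-27.5,10,0,0,0.6,85],[23.5,-27.5,10,0,0,0.6,85],[23.5,-28,10,0,0,0.6,85],[23,-28,10,0,0,0.6,85],[22.5,-28.5,10,0,0,0.6,85],[0,0,0,0,0,0,85]],
  ],
)

```text
time: 2.72
tool_pos: [0.5814, 0.0269, 0.1982]
tool_rot: [0.0, 0.992, -0.127, -0.002]
contact_force: [0.1, -0.6, -0.4]
gripper_width: 0.993
grasp_force: 0.0
```

Run:
```python
from m import *
from go import plan
s=manip.state();print(s['time'],s['tool_pos'],s['contact_force'])
S=grab('side','side1.png');np.savez('side1.npz',**S)
T=grab('top','top1.png')
c=cv2.resize(S['image'][150:300,260:460],None,fx=4,fy=4,interpolation=2);cv2.imwrite('pics/crop3.png',c)
print('tool axis pts in side crop', (proj(S,[s['tool_pos'],[.5815,.0255,.085],[.5815,.0255,.003]])-[260,150])*4)
plan([(.5815,.0255,.14,-15,2),(.5815,.0255,.053,-15,4)])
```

```text
2.725 [0.58139875 0.02691751 0.19823684] [ 0.14212847 -0.56619026 -0.36098324]
tool axis pts in side crop [[412.86047487 163.30499614]
 [398.97071377 326.02222907]
 [391.30761553 426.49413827]]
[np.float64(0.4), np.float64(-0.0), np.float64(29.8), np.float64(0.0), np.float64(0.0), np.float64(0.2)]
[np.float64(0.4), np.float64(-0.0), np.float64(29.8), np.float64(0.0), np.float64(0.0), np.float64(0.2)]
[np.float64(0.0), np.float64(-0.0), np.float64(21.8), np.float64(0.0), np.float64(0.0), np.float64(-0.0)]
[np.float64(0.0), np.float64(-0.0), np.float64(21.8), np.float64(0.0), np.float64(0.0), np.float64(-0.0)]
[np.float64(0.0), np.float64(-0.0), np.float64(21.8), np.float64(0.0), np.float64(0.0), np.float64(-0.0)]
[np.float64(0.0), np.float64(-0.0), np.float64(21.8), np.float64(0.0), np.float64(0.0), np.float64(-0.0)]
end [0.5814 0.0254 0.0529] z [-1.6e-03 -2.0e-04 -1.0e+00]
```

View pics/crop3.png

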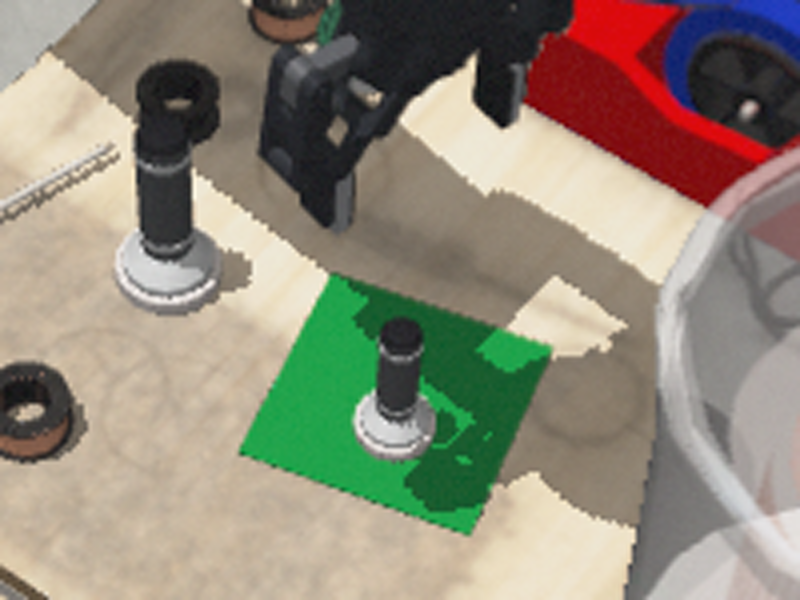

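The fingers straddle the small tool. Its handle top is at crop (401,330), predicted (399,326), so they agree within about 2 mm. I'll descend and close.

Request:
servo_tool(
  moves=[
    [[0.5,0,30,0,0,0.2,85],[0.5,0,30,0,0,0.2,85],[0,0,22,0,0,0,85],[0,0,22,0,0,0,85],[0,0,22,0,0,0,60],[0,0,20,0,0,0,50],[0,0,0,0,0,0,30],[0,0,0,0,0,0,15],[0,0,0,0,0,0,10],[0,0,0,0,0,0,10]],
  ],
)

```text
time: 4.08
tool_pos: [0.5828, 0.0254, 0.055]
tool_rot: [-0.0, 0.991, -0.131, 0.001]
contact_force: [0.2, 0.7, -0.3]
gripper_width: 0.219
grasp_force: 58.5
```

Request:
servo_tool(
  moves=[
    [[0,0,0,0,0,0,10],[0,0,0,0,0,0,10],[0,0,-10,0,0,0,10],[0,0,-30,0,0,0,10],[0,0,-40,0,0,0,10],[0,0,-40,0,0,0,10],[0,0,0,0,0,0,10]],
  ],
)

```text
time: 4.95
tool_pos: [0.5851, 0.0252, 0.1796]
tool_rot: [-0.0, 0.991, -0.132, 0.005]
contact_force: [1.1, -0.3, -1.5]
gripper_width: 0.22
grasp_force: 58.6
```

Run:
```python
from m import *
from go import plan
s=manip.state();print(s['time'],s['tool_pos'],s['tool_rot'],s['contact_force'])
plan([(.54,-.10,.19,-15,4),(.56,-.22,.19,-15,4),(.623,-.2932,.19,-15,4)])
```

```text
4.95 [0.58508373 0.02522091 0.17960053] [-2.07156038e-04  9.91302852e-01 -1.31519737e-01  4.60132567e-03] [ 1.12515193 -0.32175416 -1.46679003]
[np.float64(-2.7), np.float64(33.2), np.float64(-2.7), np.float64(-0.0), np.float64(-0.1), np.float64(-0.0)]
[np.float64(-2.7), np.float64(33.2), np.float64(-2.7), np.float64(-0.0), np.float64(-0.1), np.float64(-0.0)]
[np.float64(-2.7), np.float64(33.2), np.float64(-2.7), np.float64(-0.0), np.float64(-0.1), np.float64(-0.0)]
[np.float64(-2.7), np.float64(33.2), np.float64(-2.7), np.float64(-0.0), np.float64(-0.1), np.float64(-0.0)]
[np.float64(12.6), np.float64(27.6), np.float64(0.0), np.float64(-0.0), np.float64(-0.0), np.float64(-0.0)]
[np.float64(12.6), np.float64(27.6), np.float64(0.0), np.float64(-0.0), np.float64(-0.0), np.float64(-0.0)]
[np.float64(12.6), np.float64(27.6), np.float64(0.0), np.float64(-0.0), np.float64(-0.0), np.float64(-0.0)]
[np.float64(12.6), np.float64(27.6), np.float64(0.0), np.float64(-0.0), np.float64(-0.0), np.float64(-0.0)]
[np.float64(20.0), np.float64(13.6), np.float64(0.0), np.float64(-0.0), np.float64(-0.0), np.float64(-0.0)]
[np.float64(20.0), np.float64(13.6), np.float64(0.0), np.float64(-0.0), np.float64(-0.0), np.float64(-0.0)]
[np.float64(20.0), np.float64(13.6), np.float64(0.0), np.float64(-0.0), np.float64(-0.0), np.float64(-0.0)]
[np.float64(20.0), np.float64(13.6), np.float64(0.0), np.float64(-0.0), np.float64(-0.0), np.float64(-0.0)]
end [ 0.6229 -0.2933  0.1901] z [ 0.0024  0.001  -1.    ]
```

Request:
servo_tool(
  moves=[
    [[-2.5,33,-2.5,0,-0.1,0,10],[-2.5,33,-2.5,0,-0.1,0,10],[-2.5,33,-2.5,0,-0.1,0,10],[-2.5,33,-2.5,0,-0.1,0,10],[12.5,27.5,0,0,0,0,10],[12.5,27.5,0,0,0,0,10],[12.5,27.5,0,0,0,0,10],[12.5,27.5,0,0,0,0,10],[20,13.5,0,0,0,0,10],[20,13.5,0,0,0,0,10],[20,13.5,0,0,0,0,10],[20,13.5,0,0,0,0,10]],
  ],
)

```text
time: 6.45
tool_pos: [0.6207, -0.2918, 0.1813]
tool_rot: [-0.001, 0.991, -0.132, -0.005]
contact_force: [0.2, -0.4, -0.9]
gripper_width: 0.22
grasp_force: 58.7
```

Request:
servo_tool(
  moves=[
    [[0,0,15,0,0,0,10],[0,0,20,0,0,0,10],[0,0,20,0,0,0,10],[0,0,10,0,0,0,10],[0,0,0,0,0,0,10],[0,0,0,0,0,0,10]],
  ],
)

```text
time: 7.2
tool_pos: [0.6211, -0.2917, 0.1194]
tool_rot: [-0.0, 0.991, -0.131, -0.003]
contact_force: [-0.5, 0.1, -0.8]
gripper_width: 0.217
grasp_force: 58.7
```

Run:
```python
from m import *
from go import plan
s=manip.state();print(s['time'],s['tool_pos'],s['tool_rot'],s['contact_force'])
S=grab('side');T=grab('top');np.savez('side2.npz',**S)
c=np.hstack([cv2.resize(S['image'][290:430,200:330],None,fx=4,fy=4,interpolation=2)[:,:500],cv2.resize(T['image'][190:300,370:440],None,fx=4.2,fy=5.1,interpolation=2)[:560]][:1]);cv2.imwrite('pics/crop4.png',c)
p=s['tool_pos'];ft=p-[0,0,.052]
print('foot proj',(proj(S,[ft,[.623,-.2932,.053]])-[200,290])*4, ft)
plan([(.623,-.2932,p[2],-15,1)])
```

```text
7.2 [ 0.62107618 -0.29171532  0.11937127] [-1.47778708e-04  9.91312691e-01 -1.31497803e-01 -2.73038506e-03] [-0.47922987  0.06101499 -0.83113693]
foot proj [[262.79534686 351.03795491]
 [267.06829639 370.47970785]] [ 0.62107618 -0.29171532  0.06737127]
[np.float64(2.0), np.float64(0.8), np.float64(0.4), np.float64(0.0), np.float64(0.3), np.float64(-0.1)]
end [ 0.623  -0.2932  0.1194] z [ 2.e-04 -7.e-04 -1.e+00]
```

View pics/crop4.png

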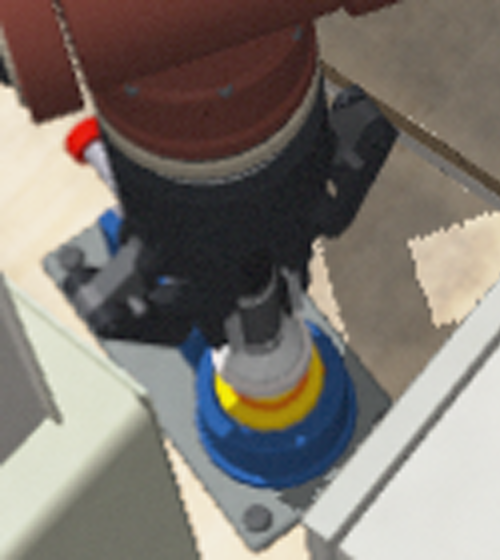

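Run:
```python
from m import *
S=dict(np.load('side2.npz'));t=np.linspace(0,6.28,90)
C=lambda c,r:(proj(S,np.c_[c[0]+r*np.cos(t),c[1]+r*np.sin(t),0*t+c[2]])-[200,290])*4
for n,c,r in(('foot',(.6211,-.2917,.0674),.02),('cover',(.623,-.2932,.053),.022),('rim',(.623,-.2932,.045),.031)):
    q=C(c,r);print(n,q.min(0),q.max(0))
h=cv2.cvtColor(S['image'],cv2.COLOR_BGR2HSV)
y=cv2.inRange(h,np.array((18,90,60)),np.array((38,255,255)));v,u=np.nonzero(y[370:410,245:295]);print('yellow obs',(u.min()+45)*4,(u.max()+46)*4,(v.max()+81)*4)
s=S['image'][376:396,252:282].astype(int);print(s[:,13]) ; print(s[6])
```

```text
foot [212.84548424 304.61692899] [312.88065255 398.47551705]
cover [212.65837268 319.82592752] [321.48362276 422.39128049]
rim [192.52878875 307.41156495] [344.83383211 451.21470892]
yellow obs 216 324 432
[[ 84  83  83]
 [ 89  90  89]
 [105 103 102]
 [141 141 141]
 [148 149 147]
 [149 148 148]
 [147 147 146]
 [148 147 148]
 [143 143 144]
 [130 130 131]
 [133 136 140]
 [135 137 142]
 [125 126 132]
 [ 81 131 152]
 [ 12 111 159]
 [ 10  78 152]
 [ 10 103 159]
 [ 10 131 165]
 [ 10 137 164]
 [ 10 140 168]]
[[172 101  49]
 [122 104  91]
 [196 201 207]
 [170 172 180]
 [132 135 140]
 [131 133 134]
 [139 139 140]
 [144 145 144]
 [147 147 147]
 [145 145 145]
 [145 145 144]
 [146 144 144]
 [146 147 146]
 [147 147 146]
 [144 144 143]
 [145 144 145]
 [144 144 142]
 [142 143 143]
 [140 139 138]
 [135 134 134]
 [127 128 129]
 [132 132 138]
 [138 139 145]
 [127 130 134]
 [ 92 100 119]
 [ 37 116 150]
 [ 10 133 161]
 [ 10 137 164]
 [ 10  97 142]
 [ 59  55  67]]
```

Request:
servo_tool(
  moves=[
    [[1.5,1,3,0,0.2,0,10],[0,0,4,0,0,0,10],[0,0,3,0,0,0,10],[0,0,0,0,0,0,10],[0,0,0,0,0,0,10]],
  ],
)

```text
time: 7.92
tool_pos: [0.6217, -0.2929, 0.1083]
tool_rot: [-0.0, 0.991, -0.132, -0.002]
contact_force: [-0.7, -0.7, -0.6]
gripper_width: 0.217
grasp_force: 58.7
```

Request:
servo_tool(
  moves=[
    [[0,0,1.5,0,0,0,10],[0,0,1.5,0,0,0,10],[0,0,1.5,0,0,0,10],[0,0,1,0,0,0,10],[0,0,0,0,0,0,10]],
  ],
)

```text
time: 8.55
tool_pos: [0.6219, -0.293, 0.1041]
tool_rot: [-0.0, 0.991, -0.132, -0.002]
contact_force: [-2.4, 1.4, 4.8]
gripper_width: 0.221
grasp_force: 59.2
```

Request:
servo_tool(
  moves=[
    [[0,0,1.5,0,0,0,10],[0,0,1.5,0,0,0,10],[0,0,0,0,0,0,10]],
  ],
)

```text
time: 8.93
tool_pos: [0.6223, -0.2931, 0.1034]
tool_rot: [-0.0, 0.991, -0.131, -0.001]
contact_force: [-6.3, 3.3, 13.0]
gripper_width: 0.216
grasp_force: 60.3
```

Request:
servo_tool(
  moves=[
    [[0,0,1.5,0,0,0,10],[0,0,1.5,0,0,0,10],[0,0,1,0,0,0,10],[0,0,0,0,0,0,10]],
  ],
)

```text
time: 9.43
tool_pos: [0.6222, -0.2932, 0.0979]
tool_rot: [0.0, 0.991, -0.132, -0.001]
contact_force: [-1.3, -0.4, 0.3]
gripper_width: 0.217
grasp_force: 59.1
```

Request:
servo_tool(
  moves=[
    [[0,0,1.5,0,0,0,10],[0,0,1.5,0,0,0,10],[0,0,0,0,0,0,10]],
  ],
)

```text
time: 9.8
tool_pos: [0.6227, -0.2934, 0.0964]
tool_rot: [0.0, 0.991, -0.132, -0.001]
contact_force: [-4.3, 2.6, 14.7]
gripper_width: 0.219
grasp_force: 60.4
```

The cover bottomed firmly: the TCP dropped about 8 mm from contact and the force rose again. I'll lift and take the tool back.

Request:
servo_tool(
  moves=[
    [[0,0,-5,0,0,0,10],[0,0,-20,0,0,0,10],[0,0,-35,0,0,0,10],[0,0,-30,0,0,0,10],[0,0,0,0,0,0,10]],
  ],
)

```text
time: 10.42
tool_pos: [0.6238, -0.294, 0.1871]
tool_rot: [0.001, 0.991, -0.132, 0.002]
contact_force: [0.3, -0.3, -1.7]
gripper_width: 0.218
grasp_force: 59.0
```

Run:
```python
from m import *
from go import plan
s=manip.state();print(s['time'],s['tool_pos'],s['contact_force'])
plan([(.56,-.22,.19,-15,3),(.54,-.10,.19,-15,4),(.577,.033,.17,-15,4),(.577,.033,.08,-15,4)])
```

```text
10.425 [ 0.62378431 -0.29401071  0.18711827] [ 0.27611027 -0.28957152 -1.65503492]
[np.float64(-27.0), np.float64(-18.3), np.float64(-1.1), np.float64(0.0), np.float64(-0.1), np.float64(-0.0)]
[np.float64(-27.0), np.float64(-18.3), np.float64(-1.0), np.float64(0.0), np.float64(-0.1), np.float64(-0.0)]
[np.float64(-27.0), np.float64(-18.3), np.float64(-1.0), np.float64(0.0), np.float64(-0.1), np.float64(-0.0)]
[np.float64(-12.6), np.float64(-27.6), np.float64(-0.0), np.float64(0.0), np.float64(0.0), np.float64(-0.0)]
[np.float64(-12.6), np.float64(-27.6), np.float64(-0.0), np.float64(0.0), np.float64(0.0), np.float64(-0.0)]
[np.float64(-12.6), np.float64(-27.6), np.float64(-0.0), np.float64(0.0), np.float64(0.0), np.float64(-0.0)]
[np.float64(-12.6), np.float64(-27.6), np.float64(-0.0), np.float64(0.0), np.float64(0.0), np.float64(-0.0)]
[np.float64(0.2), np.float64(-34.6), np.float64(4.9), np.float64(0.0), np.float64(0.0), np.float64(-0.0)]
[np.float64(0.2), np.float64(-34.6), np.float64(4.9), np.float64(0.0), np.float64(0.0), np.float64(-0.0)]
[np.float64(0.2), np.float64(-34.6), np.float64(4.9), np.float64(0.0), np.float64(0.0), np.float64(-0.0)]
[np.float64(0.2), np.float64(-34.6), np.float64(4.9), np.float64(0.0), np.float64(0.0), np.float64(-0.0)]
[np.float64(0.1), np.float64(-0.0), np.float64(22.5), np.float64(0.0), np.float64(0.0), np.float64(-0.0)]
[np.float64(0.1), np.float64(-0.0), np.float64(22.5), np.float64(0.0), np.float64(0.0), np.float64(-0.0)]
[np.float64(0.1), np.float64(-0.0), np.float64(22.5), np.float64(0.0), np.float64(0.0), np.float64(-0.0)]
[np.float64(0.1), np.float64(-0.0), np.float64(22.5), np.float64(0.0), np.float64(0.0), np.float64(-0.0)]
end [0.5771 0.033  0.0799] z [-0.0022 -0.0015 -1.    ]
```

Request:
servo_tool(
  moves=[
    [[-27,-18.5,-1,0,0,0,10],[-27,-18.5,-1,0,0,0,10],[-27,-18,-1,0,0,0,10],[-12.5,-27.5,0,0,0,0,10],[-12.5,-27.5,0,0,0,0,10],[-12.5,-27.5,0,0,0,0,10],[-12.5,-27.5,0,0,0,0,10],[0,-34.5,5,0,0,0,10],[0,-34.5,5,0,0,0,10],[0,-34.5,5,0,0,0,10],[0,-34.5,5,0,0,0,10],[0,0,22,0,0,0,10]],
  ],
)

```text
time: 11.92
tool_pos: [0.5749, 0.0359, 0.1438]
tool_rot: [-0.001, 0.992, -0.13, -0.001]
contact_force: [-0.4, -1.4, -0.7]
gripper_width: 0.219
grasp_force: 59.0
```

Request:
servo_tool(
  moves=[
    [[0,0,22,0,0,0,10],[0,0,22,0,0,0,10],[0,0,22,0,0,0,10],[0,0,5,0,0,0,10],[0,0,0,0,0,0,10],[0,0,0,0,0,0,10]],
  ],
)

```text
time: 12.68
tool_pos: [0.5749, 0.0338, 0.0743]
tool_rot: [-0.0, 0.991, -0.132, -0.001]
contact_force: [0.7, -0.3, -0.7]
gripper_width: 0.218
grasp_force: 59.0
```

Run:
```python
from m import *
from go import plan
s=manip.state();print(s['time'],s['tool_pos'],s['tool_rot'],s['contact_force'])
S=grab('side')
cv2.imwrite('pics/crop5.png',np.vstack([cv2.resize(S['image'][180:300,290:440],None,fx=4,fy=4,interpolation=2)[:,:400],][:1]+[]) if 0 else np.hstack([cv2.resize(S['image'][190:300,310:410],None,fx=4,fy=4,interpolation=2),cv2.resize(S['image'][310:420,200:300],None,fx=4,fy=4,interpolation=2)]))
plan([(s['tool_pos'][0],s['tool_pos'][1],s['tool_pos'][2],-15,1)])
```

```text
12.675 [0.57485422 0.03380642 0.0743227 ] [-2.94647054e-04  9.91306462e-01 -1.31569821e-01 -8.91016170e-04] [ 0.66661151 -0.25358272 -0.65547531]
[np.float64(-0.1), np.float64(0.0), np.float64(0.2), np.float64(-0.0), np.float64(0.1), np.float64(-0.1)]
end [0.5749 0.0338 0.0743] z [ 3.e-04  3.e-04 -1.e+00]
```

View pics/crop5.png

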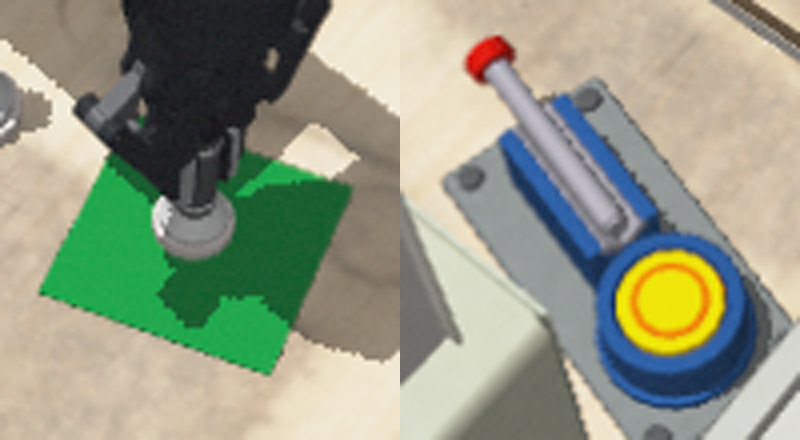

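The cover (crop 670,300) now sits flush with the rim, and the tool hangs upright over the mat (crop 192,225). I'll lower it and release.

Request:
servo_tool(
  moves=[
    [[0,0,8,0,0,0,10],[0,0,7,0,0,0,10],[0,0,3,0,0,0,10],[0,0,1,0,0,0,10],[0,0,1,0,0,0,10],[0,0,0,0,0,0,10]],
  ],
)

```text
time: 13.48
tool_pos: [0.5741, 0.0339, 0.0549]
tool_rot: [-0.0, 0.991, -0.131, -0.002]
contact_force: [-5.8, 0.3, 9.3]
gripper_width: 0.214
grasp_force: 59.9
```

Request:
servo_tool(
  moves=[
    [[0,0,-0.7,0,0,0,10],[0,0,0,0,0,0,14],[0,0,0,0,0,0,30],[0,0,0,0,0,0,60],[0,0,0,0,0,0,75],[0,0,0,0,0,0,75],[0,0,-15,0,0,0,75],[0,0,-35,0,0,0,75],[0,0,-40,0,0,0,75],[0,0,-30,0,0,0,75],[0,0,0,0,0,0,40]],
  ],
)

```text
time: 14.85
tool_pos: [0.5768, 0.0336, 0.1788]
tool_rot: [-0.0, 0.991, -0.132, 0.002]
contact_force: [0.5, 0.3, -0.4]
gripper_width: 0.687
grasp_force: 0.0
```

Run:
```python
from m import *
from go import plan
s=manip.state();print(s['time'],s['tool_pos'],s['contact_force'],s['gripper_width'])
S=grab('side');T=grab('top')
cv2.imwrite('pics/crop6.png',np.hstack([cv2.resize(S['image'][190:300,310:410],None,fx=4,fy=4,interpolation=2),cv2.resize(T['image'][190:300,235:335],None,fx=4,fy=4,interpolation=2)]))
for f,r in((T,(385,255,420,275)),(S,(205,310,240,340))):
    c,_,m=blob(f,(0,130,50),(10,255,255),r);h=np.vstack(cv2.findContours(m,0,2)[0])[:,0]
    P=onplane(f,[c],.053)[0];u=np.array([np.cos(np.radians(-15)),np.sin(np.radians(-15))]);n=np.array([-u[1],u[0]])
    d=P[:2]-[.6225,-.293];print('red',P,'block x',50+1000*d@u,'y',1000*d@n)
u=np.array([np.cos(np.radians(-15)),np.sin(np.radians(-15))])
g=np.array([.6225,-.293])+u*(-.050-.081-.010-.011-.020);print('behind',g)
plan([(.50,-.06,.17,-15,4),(g[0]-.03,g[1]+.01,.17,-15,6),(g[0],g[1],.10,-15,3)])
```

```text
14.85 [0.57683782 0.03362062 0.17879722] [ 0.5191497   0.28604307 -0.39895772] 0.6873439578322741
red [ 0.4926394  -0.25817394  0.053     ] block x -84.44935192515408 y 0.028995481069304073
red [ 0.49115553 -0.25780728  0.053     ] block x -85.9775661224786 y -0.0008963569757680507
behind [ 0.45636076 -0.24848312]
[np.float64(-11.8), np.float64(27.5), np.float64(1.1), np.float64(-0.0), np.float64(0.0), np.float64(-0.0)]
[np.float64(-11.8), np.float64(27.5), np.float64(1.1), np.float64(-0.0), np.float64(0.0), np.float64(-0.0)]
[np.float64(-11.8), np.float64(27.5), np.float64(1.1), np.float64(-0.0), np.float64(0.0), np.float64(-0.0)]
[np.float64(-11.8), np.float64(27.5), np.float64(1.1), np.float64(-0.0), np.float64(0.0), np.float64(-0.0)]
[np.float64(-4.1), np.float64(31.9), np.float64(0.0), np.float64(-0.0), np.float64(0.0), np.float64(-0.0)]
[np.float64(-4.1), np.float64(31.9), np.float64(0.0), np.float64(-0.0), np.float64(0.0), np.float64(-0.0)]
[np.float64(-4.1), np.float64(31.9), np.float64(0.0), np.float64(-0.0), np.float64(0.0), np.float64(-0.0)]
[np.float64(-4.1), np.float64(31.9), np.float64(0.0), np.float64(-0.0), np.float64(0.0), np.float64(-0.0)]
[np.float64(-4.1), np.float64(31.9), np.float64(0.0), np.float64(-0.0), np.float64(0.0), np.float64(-0.0)]
[np.float64(-4.1), np.float64(31.9), np.float64(0.0), np.float64(-0.0), np.float64(0.0), np.float64(-0.0)]
[np.float64(10.6), np.float64(0.6), np.float64(23.3), np.float64(-0.0), np.float64(0.1), np.float64(-0.0)]
[np.float64(10.5), np.float64(0.6), np.float64(23.3), np.float64(-0.0), np.float64(0.1), np.float64(-0.0)]
[np.float64(10.5), np.float64(0.6), np.float64(23.3), np.float64(-0.0), np.float64(0.1), np.float64(-0.0)]
end [ 0.4564 -0.2484  0.1001] z [ 2.1e-03 -4.0e-04 -1.0e+00]
```

View pics/crop6.png

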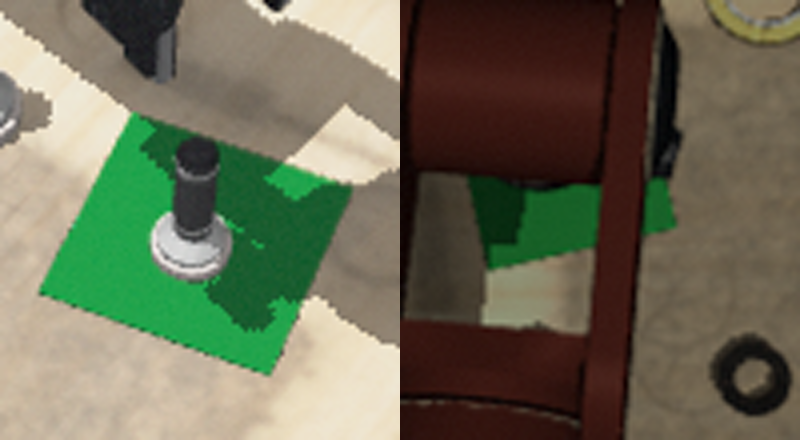

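The tool stands upright on the mat (side crop 195,215). The red head lies on the groove line, about 29 mm short. I'll close the fingers and go behind the pin.

Request:
servo_tool(
  moves=[
    [[-12,27.5,1,0,0,0,20],[-12,27.5,1,0,0,0,0],[-12,27.5,1,0,0,0,0],[-12,27.5,1,0,0,0,0],[-4,32,0,0,0,0,0],[-4,32,0,0,0,0,0],[-4,32,0,0,0,0,0],[-4,32,0,0,0,0,0],[-4,32,0,0,0,0,0],[-4,32,0,0,0,0,0],[0,0,0,0,0,0,0]],
  ],
)

```text
time: 16.32
tool_pos: [0.4247, -0.2397, 0.1684]
tool_rot: [-0.001, 0.991, -0.133, -0.003]
contact_force: [-0.3, 0.0, -0.4]
gripper_width: 0.001
grasp_force: 0.0
```

Run:
```python
from go import *
s=manip.state();print(s['time'],s['tool_pos'],s['gripper_width'])
plan([(.4515,-.2472,.10,-15,3),(.4515,-.2472,.052,-15,3)])
```

```text
16.325 [ 0.42474342 -0.23968025  0.1684105 ] 0.0009228626158216361
[np.float64(9.4), np.float64(0.1), np.float64(22.7), np.float64(-0.0), np.float64(0.1), np.float64(-0.1)]
[np.float64(9.4), np.float64(0.1), np.float64(22.8), np.float64(-0.0), np.float64(0.1), np.float64(-0.1)]
[np.float64(9.3), np.float64(0.1), np.float64(22.8), np.float64(-0.0), np.float64(0.1), np.float64(-0.1)]
[np.float64(0.0), np.float64(0.0), np.float64(16.0), np.float64(-0.0), np.float64(0.0), np.float64(0.0)]
[np.float64(0.0), np.float64(0.0), np.float64(16.0), np.float64(-0.0), np.float64(0.0), np.float64(0.0)]
[np.float64(0.0), np.float64(0.0), np.float64(16.0), np.float64(-0.0), np.float64(0.0), np.float64(0.0)]
end [ 0.4514 -0.2471  0.052 ] z [-0.0011  0.0016 -1.    ]
```

Request:
servo_tool(
  moves=[
    [[9,0,23,0,0,0,0],[9,0,23,0,0,0,0],[9,0,23,0,0,0,0],[0,0,16,0,0,0,0],[0,0,16,0,0,0,0],[0,0,16,0,0,0,0],[0,0,0,0,0,0,0]],
  ],
)

```text
time: 17.2
tool_pos: [0.4508, -0.2451, 0.0516]
tool_rot: [-0.001, 0.991, -0.132, -0.003]
contact_force: [0.5, -0.6, 0.2]
gripper_width: -0.0
grasp_force: 0.0
```

```bash
cat > pos.py <<'E'
from m import *
s=manip.state();u=np.array([np.cos(np.radians(-15)),np.sin(np.radians(-15))]);n=np.array([-u[1],u[0]])
d=np.array(s['tool_pos'])[:2]-[.6225,-.293];print(s['time'],s['tool_pos'],s['contact_force'],'block x',50+1000*d@u,'y',1000*d@n)
S=grab('side');c,_,m=blob(S,(0,130,50),(10,255,255),(205,310,260,365))
P=onplane(S,[c],.053)[0];d=P[:2]-[.6225,-.293];print('red x',50+1000*d@u,1000*d@n)
cv2.imwrite('pics/last.png',cv2.resize(S['image'][290:420,180:300],None,fx=4.5,fy=4.5,interpolation=2))
E
python3 pos.py; cp pics/last.png pics/crop7.png
```

```text
17.2 [ 0.4507951  -0.24512428  0.05159118] [ 0.4602218  -0.60713528  0.16436946] block x -128.24534177172856 y 1.8038985531148868
red x -85.58677953649004 -0.4251474336584739
```

View pics/crop7.png

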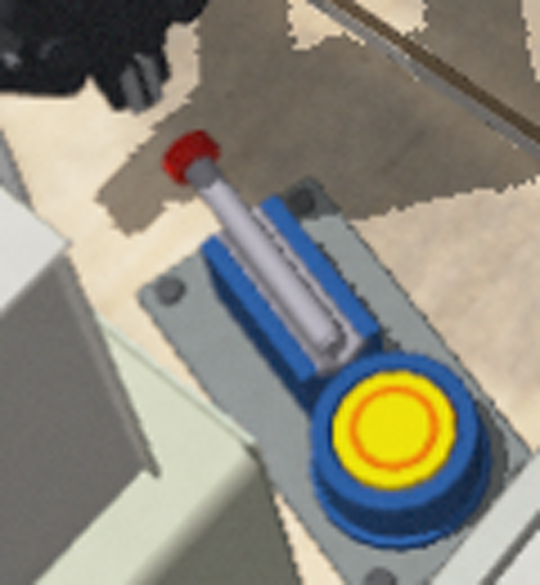

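The fingertips are behind the red head (head at 190,158; tips at 140,85), and the groove line is clear. I'll correct 1.5 mm sideways and push gently.

Request:
servo_tool(
  moves=[
    [[8,1.5,0,0,0,0,0],[8,0,0,0,0,0,0],[4,0,0,0,0,0,0],[3,0,0,0,0,0,0],[3,0,0,0,0,0,0],[3,0,0,0,0,0,0],[3,0,0,0,0,0,0]],
  ],
)

```text
time: 18.12
tool_pos: [0.4823, -0.2556, 0.053]
tool_rot: [-0.0, 0.991, -0.132, -0.002]
contact_force: [-0.6, 1.3, 1.5]
gripper_width: -0.0
grasp_force: 0.6
```

Request:
servo_tool(
  moves=[
    [[2.5,0,0,0,0,0,0],[2.5,0,0,0,0,0,0],[2.5,0,0,0,0,0,0],[2.5,0,0,0,0,0,0],[0,0,0,0,0,0,0]],
  ],
)

```text
time: 18.75
tool_pos: [0.4924, -0.2585, 0.0532]
tool_rot: [-0.0, 0.991, -0.132, -0.001]
contact_force: [-0.4, 0.2, 0.3]
gripper_width: -0.001
grasp_force: 0.0
```

```bash
python3 pos.py
```

```text
18.75 [ 0.49239951 -0.25849771  0.05316229] [-0.44027197  0.24932244  0.28077826] block x -84.59726943400267 y -0.34582823484140907
red x -71.41431638482996 -0.06409028219353223
```

Request:
servo_tool(
  moves=[
    [[2,0,0,0,0,0,0],[2,0,0,0,0,0,0],[2,0,0,0,0,0,0],[1.5,0,0,0,0,0,0],[1,0,0,0,0,0,0],[0,0,0,0,0,0,0]],
  ],
)

```text
time: 19.55
tool_pos: [0.5004, -0.2606, 0.0531]
tool_rot: [-0.0, 0.991, -0.132, -0.002]
contact_force: [-0.4, 0.1, -0.4]
gripper_width: -0.0
grasp_force: 0.3
```

Request:
servo_tool(
  moves=[
    [[1,0,0,0,0,0,0],[1,0,0,0,0,0,0],[1,0,0,0,0,0,0],[0,0,0,0,0,0,0]],
  ],
)

```text
time: 20.05
tool_pos: [0.5033, -0.2614, 0.0531]
tool_rot: [-0.0, 0.991, -0.132, -0.002]
contact_force: [-1.0, -0.4, 0.4]
gripper_width: -0.001
grasp_force: 0.5
```

```bash
python3 pos.py
```

```text
20.05 [ 0.50330412 -0.26138482  0.0530608 ] [-0.9608665  -0.3733815   0.39765274] block x -73.31698771125377 y -0.3122449176875741
red x -60.60471736802354 0.0723482442195776
```

Request:
servo_tool(
  moves=[
    [[1,0,0,0,0,0,0],[1,0,0,0,0,0,0],[0,0,0,0,0,0,0]],
  ],
)

```text
time: 20.48
tool_pos: [0.5048, -0.2618, 0.053]
tool_rot: [-0.0, 0.991, -0.132, -0.002]
contact_force: [-3.9, 0.1, 3.1]
gripper_width: -0.0
grasp_force: 1.7
```

Request:
servo_tool(
  moves=[
    [[0.7,0,0,0,0,0,0],[0.7,0,0,0,0,0,0],[0,0,0,0,0,0,0]],
  ],
)

```text
time: 20.85
tool_pos: [0.5049, -0.2618, 0.053]
tool_rot: [-0.001, 0.991, -0.131, -0.004]
contact_force: [-8.0, 2.4, 7.5]
gripper_width: 0.005
grasp_force: 4.7
```

The TCP stopped at 8 N, so the head is against the groove end. I'll back off along the groove, lift and check.

Request:
servo_tool(
  moves=[
    [[-3,0,0,0,0,0,0],[-10,0,0,0,0,0,0],[-25,0,0,0,0,0,0],[-25,0,-10,0,0,0,0],[0,0,-40,0,0,0,0],[0,0,-40,0,0,0,0],[0,0,-30,0,0,0,0],[0,0,0,0,0,0,0],[0,0,0,0,0,0,0]],
  ],
)

```text
time: 21.98
tool_pos: [0.4454, -0.2455, 0.172]
tool_rot: [-0.001, 0.991, -0.132, -0.002]
contact_force: [-0.5, 0.0, -0.6]
gripper_width: -0.001
grasp_force: 0.0
```

```bash
python3 pos.py
python3 - <<'E'
from h import *
S=grab('side');cv2.imwrite('pics/final.png',np.hstack([cv2.resize(S['image'][290:420,190:300],None,fx=4,fy=4,interpolation=2),cv2.resize(S['image'][190:320,320:410],None,fx=4,fy=4,interpolation=2)]))
E
```

```text
21.975 [ 0.44537714 -0.24545217  0.17196882] [-0.47924037  0.04008967 -0.5805664 ] block x -133.39382708290844 y 0.0849079983416432
red x -59.70912710042471 -0.15151388585195855
```

View pics/final.png

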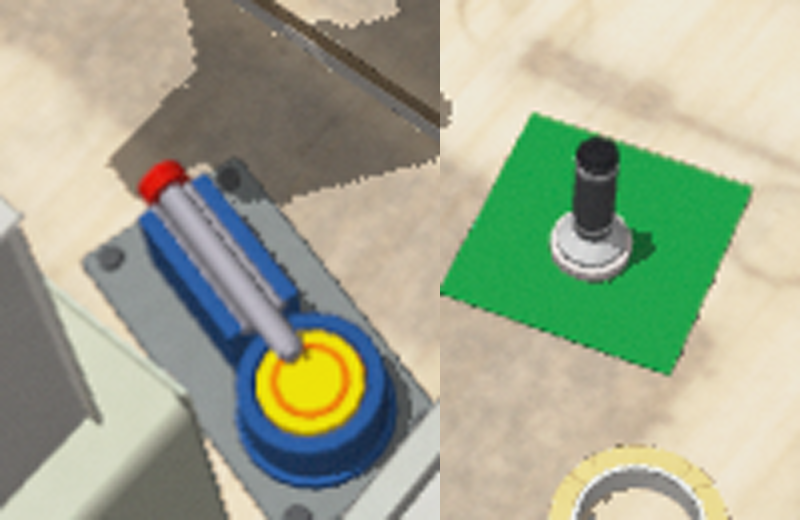

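The red head sits against the groove end (165,183), the nose lies over the flush cover (290,345), and the tool stands on the mat (595,210). I'm handing the job in.

```bash
python3 -c "
from plant import manip
print(manip.job_done())"
```

```text
the job is handed in; nothing more can be done
None
```

I handed the job in at about 22 s; no verdict came back. By force readings and the last side view, the cover is flush, the pin's head is against its stop with the nose over the cover, and the small tool stands upright on the green mat.

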